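# Fasten the stock trunk with its hasp and drop pin

### The arm

A 7-joint arm with a two-finger parallel gripper is mounted at the origin on a cart in front of the work surface, level with it; the furniture and walls round the work are solid. World frame = base frame: x ahead of the robot, y to its left, z up, the work surface at z = 0. Lengths are in m, angles in rad, forces in N, time in s.
With the tool pointing down it reaches from about 0.4 to 0.875 m from the base axis. Payload 19.3 kg.
Tool frame: the origin (TCP) lies at the very end of the fingers, on their centre line; the grasp point (between the pads) lies 19 mm behind it; z points along the fingers, y is the line along which they close (so a half turn about z gives the same grasp; the last joint's range is limited). The gripper opens to 85 mm and grips with 20 to 120 N. Pads are 22 mm wide; open, the fingers measure 114 mm over their backs; the gripper's body (76 mm by 85 mm) begins 54 mm behind the grasp point. The pads swing forward as they close: fully open they stand 13 mm farther back than shut.
Start: joints at [1.17, 0.521, -0.036, 1.599, 0.021, 1.021, -0.113], TCP at [0.203, -0.591, 0.231] pointing down, gripper open.
Joint ranges: [-2.91, 2.91], [-0.3, 2.13], [-1.5, 1.42], [0.17, 2.43], [-1.26, 4.41], [0.16, 1.93], [-2.52, 2.52]. Speed limits (rad/s): [1.89, 1.89, 2.39, 2.39, 3.01, 3.01, 3.01].

### API

Orientations are given as [roll, pitch, yaw] about the fixed x, y, z axes, in that order (R = Rz(yaw) Ry(pitch) Rx(roll)).
In Python, from workcell import bot gives the robot as it stands. The module is installed in compiled form; this text tells all that it offers.
- The arm moves only by the tool apply_moves, never from a script. Its arguments are lists of equal length, an entry for each row: "claw": the finger opening in m, from 0 to 0.0854; "xyz": the shift along the tool's x, y, z in m, a list of three; "twist": the turn, a rotation vector about the tool's x, y, z in rad, a list of three. A call has 1 to 20 rows; each row shifts and turns the commanded pose from where the row before left it, along the tool's axes as they then stand; what a row does not reach is not made up. A row lasts 1/10 s, in which the tool goes at most 50 mm and 8.59 degrees, less where a joint would pass 70% of its speed; a pose out of reach is approached as far as the arm can. A call with a gripper value outside its range is refused whole. The fingers move at their own pace and stop on an object; "force" is the grip in N (left out, the last holds). Time passes only in rows, so rows that do not move let the fingers close. It gives the time, the measured TCP pose, the force, the opening and the grip force at its end, in the units of the state.
- bot.observe(): the state, without advancing time (a new reading comes with each control period).
- bot.grab_frame(name): name is "scene" or "side" or "wrist"; returns a dict with "img" (384x512x3 uint8, red, green, blue), "vfov" (degrees; the focal length in pixels is half the picture's height over the tangent of half this angle, whatever the lens; pixels are square), "cx", "cy" (the principal point, pixels), "view" (4x4, takes a point from world to camera coordinates). Camera axes: x right, y up, looking along -z (the intrinsics and any distortion apply to the point x, -y, -z); pixel columns grow to the right and rows downward; lengths in m; the calibration is good to about 2 mm. A picture is of the moment at which its call begins. There is no depth.
- bot.job_done(): hands the job in; it is judged then, once.
Trained networks look in the newest picture that a camera, given by its name, has taken for a name from the list of things; names that differ only in an ending like _2 or _b are one class to them, and where a whole thing is asked for, a point or a joint stands for the part that bears it (a point fixed in the world has none). Each returns a list of dicts, best first, with "score" (0 to 1); they miss things now and then, are a little off and sometimes report something else, mostly with a low value. They report only what shows in the picture. A call takes as long as a camera call. They do not tell look-alikes from the thing itself.
- bot.find_in(camera, query): "position" ([x, y, z] in m, in world coordinates, good to about 4 mm: the middle of the surface that is visible of it).
The state is a dict: "clock": time; "qpos": joint angles; "qd": joint speeds; "joint_efforts": joint torques, N m; "position": TCP position; "tool_rot": TCP orientation; "force": force on the tool from outside, world axes, zero at the start; "moment": the same for the moment, N m; "grip_width": finger opening in m; "finger_force": force on a finger pad.
Only numpy, scipy, OpenCV 4.12 (cv2) and the standard library are available. Lean on these libraries where they do the work, as an engineer would, in place of code of your own. Each camera call takes 0.05 s, during which the arm holds its last target. There are 200 camera calls.

### The job

The stock trunk is shut but not fastened: its hasp is thrown back over the lid and the red-handled drop pin is parked in the staple. Pull the pin out and stand it, tip down, in the tall sand-coloured beaker; let go of it there, swing the hasp forward and fully down over the staple, then take the pin again and drop it through the staple's eye until its collar sits on the eye. The trunk stays shut, the beaker stays standing and the other pots stay where they are.

Things in the scene. Friction and masses are not known exactly. Their poses are not given: they have to be found in the camera images.
- trunk: plywood stock trunk with aluminium edges and steel corners, 140 mm deep (its x), 200 mm wide (its y), 125 mm high with the lid shut; it is heavy and does not move. Origin under its centre on the worktop; its -x axis points out of the front face (70 mm from the origin), towards the robot, turned up to 0.25 rad; z is up
- trunk_lid (a joint): angle of the trunk's lid about the hinge along its back rim: 0 shut, grows as it opens
- hasp (a joint): angle of the hasp about its hinge: 0 = closed, hanging flat against the front with its slot over the staple; pi/2 = straight out of the front; pi = straight up; it starts at 3.75 to 4.35, thrown back over the lid but not lying on it. The hinge is stiff (0.05 N m, about 1.2 N at mid-strap): the hasp stays where it is left. A parked pin blocks it
- hasp_hinge (a point): middle of the hasp's hinge line on the upper front edge of the lid, 75 mm in front of the trunk's centre, 125 mm above the worktop; the hinge line is parallel to the trunk's y; axes as the trunk's
- hasp_end (a point): middle of the free end of the hasp, 90 mm from the hinge. The hasp is a steel strap 46 mm wide and 4 mm thick: solid plate for the first 50 mm from the hinge, then a slot 32 mm wide and 22 mm long, then a solid end with a turned lip. When closed its outer face is 8 mm in front of the trunk's front face
- staple_eye (a point): centre of the staple's round eye, on its upper face: 26 mm in front of the trunk's front face and 70 mm above the worktop. The eye is level (its hole is vertical), hole about 14 mm across, ring about 28 mm outside and 7 mm thick, on a stem 9 mm wide; axes as the trunk's
- drop_pin: drop pin, 108 mm long, 50 to 80 g: steel shaft 10 mm in diameter and 58 mm long with a tapered tip, a collar 24 mm across and 4 mm thick, above it a round red grip 16 mm in diameter, 46 mm long. Origin on the axis at the underside of the collar; z points along the axis from tip to grip. It starts upright in the staple's eye, origin at point staple_eye
- pin_tip (a point): tip of the pin's shaft, 58 mm below the pin's origin
- pin_grip (a point): middle of the red grip, 27 mm above the pin's origin
- tall_beaker: tall speckled sand-coloured ceramic beaker, open at the top, empty, 57 mm across, 73 mm high, about 48 mm inside at the rim, tapering to about 36 mm at the inner floor 5 mm up. Origin under its centre. It stands loose on the worktop in one of three places, swapped with the blue tumbler and the terracotta cup. A pin let go in it leans 15 to 23 degrees
- beaker_rim (a point): centre of the beaker's mouth, 73 mm above its foot
- blue_tumbler: blue and brown ceramic tumbler, 65 mm across, 61 mm high, a bystander; origin under its centre
- terracotta_cup: small terracotta cup, 45 mm across, 45 mm high, a bystander; origin under its centre
Mind the look-alikes: they are no part of the job. What is shaped like the drop_pin but blue, purple or turquoise is not meant.

How it is judged:
By the outcome, as a careful person would: the job done as asked, in the order asked, and still so for the second after the job is handed in, with the robot touching nothing.
It also fails if it takes over 72 s, if anything falls off the work surface, if the arm or the gripper's body presses on something with over 40 N, if the wrist force passes 120 N, or if a joint passes its speed limit or range.

## Working session

There is one attempt and no reset: what is moved stays moved. The work goes in short steps, Python scripts to look and compute and a tool call to move; the robot and the scene stay as the last step left them, time stands still between calls to the robot, and variables do not carry over. Pictures are saved under pics/ and viewed, at most 10 in all, crops included, and the job is handed in when it is done.

Besides the shell and the picture viewer there is one more tool, called after "Request:" by a JSON object that holds its "name" and its "arguments". apply_moves: Moves the arm, as the interface text tells. Its arguments: {"type":"object","properties":{"claw":{"type":"array"},"xyz":{"type":"array"},"twist":{"type":"array"},"force":{"type":"number"}},"required":["claw","xyz","twist"]}

```bash
mkdir -p pics; cat > h.py <<'E'
import numpy as np, cv2
from workcell import bot
from scipy.spatial.transform import Rotation as R
def save(names,fn):
    ims=[];fr={}
    for n in names:
        f=bot.grab_frame(n);fr[n]=f;ims.append(f["img"])
    im=np.hstack(ims) if len(ims)>1 else ims[0]
    if im.shape[1]>800: im=np.vstack(ims)
    if im.shape[0]>600: im=cv2.resize(im,None,fx=600/im.shape[0],fy=600/im.shape[0])
    cv2.imwrite("pics/"+fn,im[:,:,::-1]);return fr
def ray(f,u,v):
    F=f["img"].shape[0]/2/np.tan(np.radians(f["vfov"])/2)
    V=np.array(f["view"]);d=np.array([(u-f["cx"])/F,-(v-f["cy"])/F,-1.])
    Rm=V[:3,:3];c=-Rm.T@V[:3,3];d=Rm.T@d;return c,d/np.linalg.norm(d)
def tri(*rs):
    A=0;b=0
    for c,d in rs:
        P=np.eye(3)-np.outer(d,d);A=A+P;b=b+P@c
    p=np.linalg.solve(A,b);return p,[np.linalg.norm((np.eye(3)-np.outer(d,d))@(p-c)) for c,d in rs]
def proj(f,p):
    F=f["img"].shape[0]/2/np.tan(np.radians(f["vfov"])/2)
    q=np.array(f["view"])@np.r_[p,1];return np.array([f["cx"]+F*q[0]/-q[2],f["cy"]-F*q[1]/-q[2]])
E
python3 - <<'E'
from h import *
s=bot.observe();print(s)
for n in ["scene","side"]:
    fr=save([n],n+"0.png")
    f=fr[n];print({k:f[k] for k in f if k not in("img",)})
    for q in ["drop_pin","pin_grip","staple_eye","hasp_hinge","hasp_end","tall_beaker","beaker_rim","blue_tumbler","terracotta_cup","trunk"]:
        print(n,q,[(np.round(r["position"],3),round(r["score"],2)) for r in bot.find_in(n,q)[:4]])
E
```

```text
{'clock': 0.0, 'qpos': array([ 1.16982065,  0.52201395, -0.03631979,  1.59999476,  0.02121475,
        1.02110331, -0.11279566]), 'qd': array([-0.00038584,  0.00063626,  0.00115483, -0.00035983, -0.0002846 ,
       -0.00027794,  0.00128957]), 'joint_efforts': array([ 1.02421258e-03, -9.27103472e+01,  1.97928675e+00, -3.69930947e+01,
        1.76175381e-02,  8.13281484e-03,  4.65598521e-05]), 'position': array([ 0.20283407, -0.59081805,  0.23073061]), 'tool_rot': array([-3.14046287e+00,  9.73022817e-05,  3.30770969e-01]), 'force': array([-0.72209792,  0.45904494,  0.77613984]), 'moment': array([ 0.0080168 , -0.01268133,  0.01254163]), 'finger_force': 0.0, 'grip_width': 0.08540886340374708}
{'vfov': 51.51823599802479, 'cx': 259.43967265966603, 'cy': 183.78073159105577, 'view': array([[-0.76463777, -0.64445838,  0.00157205,  0.40433551],
       [ 0.4263031 , -0.50396823,  0.75118686, -0.29264912],
       [-0.4833164 ,  0.57505601,  0.66008775, -0.76481816],
       [ 0.        ,  0.        ,  0.        ,  1.        ]])}
scene drop_pin [(array([0.454, 0.265, 0.069]), 0.84), (array([ 0.432
[... 1305 characters left out ...]
0.069]), 0.62), (array([0.457, 0.266, 0.072]), 0.57)]
side staple_eye [(array([0.551, 0.181, 0.124]), 0.96)]
side hasp_hinge [(array([0.557, 0.151, 0.124]), 0.88), (array([ 0.461, -0.201,  0.03 ]), 0.42)]
side hasp_end [(array([0.525, 0.127, 0.147]), 0.63), (array([ 0.547, -0.278,  0.04 ]), 0.25)]
side tall_beaker [(array([ 0.6  , -0.184,  0.05 ]), 0.86)]
side beaker_rim [(array([ 0.602, -0.186,  0.048]), 0.81), (array([0.558, 0.151, 0.128]), 0.63), (array([0.55 , 0.183, 0.12 ]), 0.3)]
side blue_tumbler [(array([ 0.548, -0.276,  0.04 ]), 0.88)]
side terracotta_cup [(array([ 0.461, -0.2  ,  0.029]), 0.73), (array([0.557, 0.15 , 0.126]), 0.51)]
side trunk [(array([0.55 , 0.185, 0.122]), 0.72)]
```

View pics/scene0.png

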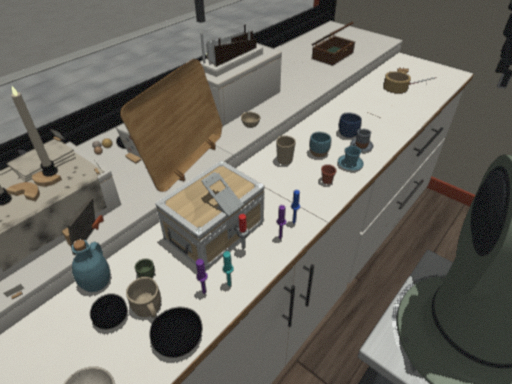

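View pics/side0.png

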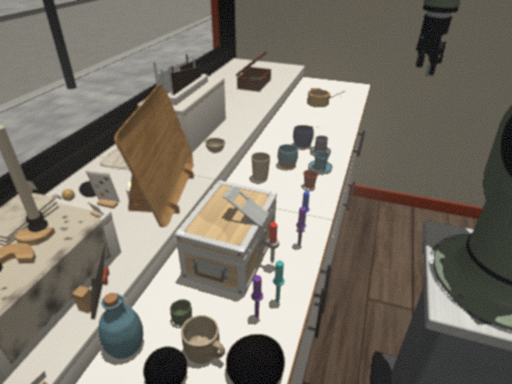

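The views show the red pin at scene (242,224) / side (273,235), with four look-alikes standing nearby. The sand beaker is at scene (286,150) / side (260,166). Next I'll crop the trunk for corner pixels.

```bash
python3 - <<'E'
from h import *
a=cv2.imread("pics/scene0.png")[155:275,150:310];b=cv2.imread("pics/side0.png")[170:300,165:325]
a=cv2.resize(a,None,fx=4,fy=4,interpolation=cv2.INTER_CUBIC)[:,:400*2];b=cv2.resize(b,None,fx=4,fy=4,interpolation=cv2.INTER_CUBIC)
im=np.vstack([a,b]);im=cv2.resize(im,None,fx=.6,fy=.6);
# side by side at 2.5
a=cv2.resize(cv2.imread("pics/scene0.png")[155:295,150:310],None,fx=2.5,fy=2.5,interpolation=cv2.INTER_CUBIC);b=cv2.resize(cv2.imread("pics/side0.png")[165:305,165:325],None,fx=2.5,fy=2.5,interpolation=cv2.INTER_CUBIC)
cv2.imwrite("pics/trunk.png",np.hstack([a,b]))
f={n:bot.grab_frame(n) for n in("scene","side")}
c={}
for n in f:
    h=cv2.cvtColor(f[n]["img"],cv2.COLOR_RGB2HSV);m=(((h[...,0]<6)|(h[...,0]>174))&(h[...,1]>170)&(h[...,2]>70)).astype(np.uint8)
    k,l,st,ce=cv2.connectedComponentsWithStats(m)
    print(n,[(st[i],ce[i].round(1)) for i in range(1,k) if st[i,4]>20])
E
```

```text
scene [(array([239, 215,   7,  16,  67], dtype=int32), array([242.2, 221.5]))]
side []
```

View pics/trunk.png

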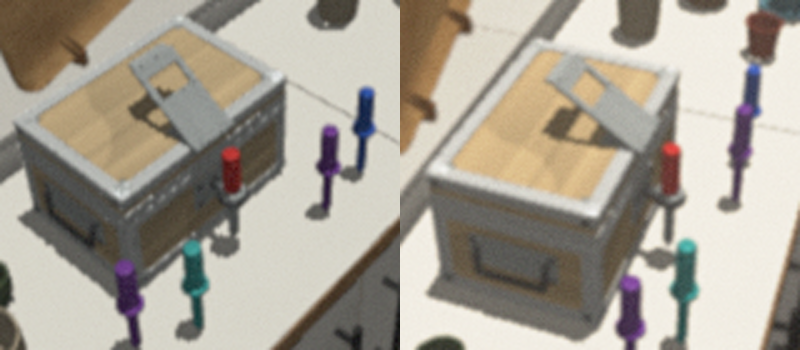

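The crop shows the trunk with its lid corners clear in both views. The red pin is in front of the middle (scene 231,171; side 671,170), and the hasp is thrown back over the lid.

```bash
python3 - <<'E'
from h import *
from scipy.optimize import least_squares as LS
S,D=bot.grab_frame("scene"),bot.grab_frame("side")
sc=lambda u,v:(150+u/2.5,155+v/2.5); sd=lambda u,v:(165+(u-400)/2.5,165+v/2.5)
C=[(-70,100),(-70,-100),(70,100),(70,-100)]
a=[sc(122,195),sc(285,75),sc(20,125),sc(178,20)];b=[sd(595,215),sd(678,72),sd(435,175),sd(540,42)]
for p,q in zip(a,b): print(tri(ray(S,*p),ray(D,*q)))
def res(x):
    r=[]
    for (cx,cy),p,q in zip(C,a,b):
        c,s=np.cos(x[2]),np.sin(x[2]);P=[x[0]+(c*cx-s*cy)/1e3,x[1]+(s*cx+c*cy)/1e3,x[3]]
        r+=[*(proj(S,P)-p),*(proj(D,P)-q)]
    return np.array(r)
o=LS(res,[.55,.15,0,.125]);x=o.x;print("trunk",x,o.fun.round(1))
c,s=np.cos(x[2]),np.sin(x[2]);W=lambda l:np.array([x[0]+c*l[0]-s*l[1],x[1]+s*l[0]+c*l[1],l[2]])
print("eye",W([-.096,0,.07]),"grip",W([-.096,0,.097]))
for nm,p,q in [("grip",sc(231,171),sd(671,170)),("top",sc(231,150),sd(671,146)),("haspend",sc(148,53),sd(564,65))]:
    print(nm,tri(ray(S,*p),ray(D,*q)))
e=tri(ray(S,*sc(148,53)),ray(D,*sd(564,65)))[0];h=W([-.075,0,.125]);l=np.array([c*(e-h)[0]+s*(e-h)[1],-s*(e-h)[0]+c*(e-h)[1],(e-h)[2]]);print("hasp local",l,"angle",np.pi+np.arctan2(l[0],l[2]),np.linalg.norm(l))
for n in ["red","x"]: pass
for q in ["tall_beaker","beaker_rim"]: 
  for cam in("scene","side"): print(q,[(np.round(r["position"],3),round(r["score"],2)) for r in bot.find_in(cam,q)[:2]])
for q,f in(("s",S),("d",D)): 
    im=f["img"]; print(proj(f,[.605,-.2,.073]))
E
```

```text
(array([0.50040657, 0.22252606, 0.12162523]), [np.float64(0.0013462504187815726), np.float64(0.0013462504187815169)])
(array([0.49526833, 0.02343444, 0.118585  ]), [np.float64(0.0014727331966810165), np.float64(0.0014727331966809777)])
(array([0.63098772, 0.22100851, 0.11915416]), [np.float64(0.000557063172349945), np.float64(0.0005570631723500641)])
(array([0.62341719, 0.03221278, 0.12563999]), [np.float64(0.0009004850453418201), np.float64(0.000900485045341954)])
trunk [ 0.56724871  0.11828993 -0.02085056  0.1150218 ] [ 1.8  2.3  0.8  1.1  1.1  1.   0.2 -0.2 -0.7 -1.6 -2.5 -0.4  1.1 -1.8
 -1.7 -0.2]
eye [0.47126957 0.12029144 0.07      ] grip [0.47126957 0.12029144 0.097     ]
grip (array([0.46961863, 0.12725438, 0.09444912]), [np.float64(0.00037440224071260325), np.float64(0.00037440224071259653)])
top (array([0.47118012, 0.12460774, 0.11719733]), [np.float64(0.00036414455321412685), np.float64(0.00036414455321418757)])
haspend (array([0.56014617, 0.12840319, 0.17863154]), [np.float64(0.00046832543961200913), np.float64(0.00046832543961200583)])
hasp local [0.06768815 0.00996298 0.05363154] angle 4.042340705802067 0.08693267269644278
tall_beaker [(array([ 0.602, -0.2  ,  0.052]), 0.74)]
tall_beaker [(array([0.558, 0.153, 0.122]), 0.49)]
beaker_rim [(array([ 0.606, -0.198,  0.048]), 0.8), (array([0.531, 0.151, 0.122]), 0.53)]
beaker_rim [(array([ 0.602, -0.186,  0.048]), 0.57)]
[284.47910993 140.98601236]
[260.19170217 156.3619935 ]
```

```bash
cat >> h.py <<'E'
def plan(wps,step=.04,ang=.13,claw=.06,start=None):
    """wps: list of (xyz,rpy[,step]); prints rows in tool axes"""
    s=bot.observe();p=np.array(s["position"]);r=R.from_euler("xyz",s["tool_rot"])
    if start is not None: p=np.array(start[0]);r=R.from_euler("xyz",start[1])
    X=[];T=[]
    for w in wps:
        q=np.array(w[0]);t=R.from_euler("xyz",w[1]);st=w[2] if len(w)>2 else step
        n=max(1,int(np.ceil(np.linalg.norm(q-p)/st-.02)),int(np.ceil((r.inv()*t).magnitude()/ang-.02)))
        for i in range(n):
            k=n-i
            x=np.round(r.inv().apply((q-p)/k),4);tw=np.round((r.inv()*t).as_rotvec()/k,3)
            if np.abs(tw).max()<.002: tw=tw*0
            X.append(x.tolist());T.append(tw.tolist());p=p+r.apply(x);r=r*R.from_rotvec(tw)
    print(len(X),"end",p.round(4),r.as_euler("xyz").round(3));print('xyz',X);print('tw',T)
E
python3 - <<'E'
from h import *
P=np.pi
plan([([.3,-.5,.29],[P,0,.2]),([.48,-.22,.3],[P,0,0])])
E
```

```text
13 end [ 0.48 -0.22  0.3 ] [ 3.142 -0.    -0.   ]
xyz [[0.0303, -0.0137, -0.0147], [0.0299, -0.0147, -0.0147], [0.0294, -0.0156, -0.0147], [0.0288, -0.0165, -0.0146], [0.0258, -0.0265, -0.0011], [0.0252, -0.0271, -0.0011], [0.0246, -0.0276, -0.0011], [0.024, -0.0282, -0.0011], [0.0233, -0.0287, -0.0011], [0.0227, -0.0292, -0.0011], [0.0221, -0.0297, -0.0011], [0.0214, -0.0302, -0.0012], [0.0206, -0.0306, -0.0011]]
tw [[0.0, -0.0, 0.033], [0.0, -0.0, 0.033], [0.0, -0.0, 0.032], [0.0, -0.0, 0.033], [0.0, -0.0, 0.022], [0.0, -0.0, 0.022], [0.0, -0.0, 0.022], [0.0, -0.0, 0.022], [0.0, -0.0, 0.022], [0.0, -0.0, 0.022], [0.0, -0.0, 0.023], [0.0, -0.0, 0.022], [0.0, -0.0, 0.023]]
```

Request:
{"name": "apply_moves", "arguments": {"claw": [0.085,0.085,0.085,0.085,0.085,0.085,0.085,0.085,0.085,0.085,0.085,0.085,0.085,0.085,0.085], "xyz": [[0.03,-0.014,-0.015],[0.03,-0.015,-0.015],[0.029,-0.016,-0.015],[0.029,-0.016,-0.015],[0.026,-0.026,-0.001],[0.025,-0.027,-0.001],[0.025,-0.028,-0.001],[0.024,-0.028,-0.001],[0.023,-0.029,-0.001],[0.023,-0.029,-0.001],[0.022,-0.03,-0.001],[0.021,-0.03,-0.001],[0.021,-0.031,-0.001],[0,0,0],[0,0,0]], "twist": [[0,0,0.033],[0,0,0.033],[0,0,0.033],[0,0,0.033],[0,0,0.022],[0,0,0.022],[0,0,0.022],[0,0,0.022],[0,0,0.022],[0,0,0.022],[0,0,0.022],[0,0,0.022],[0,0,0.022],[0,0,0],[0,0,0]], "force": 40}}

```text
clock: 3.0
position: [0.4802, -0.2191, 0.3003]
tool_rot: [3.142, 0.0, 0.002]
force: [0.8, -0.3, 0.1]
grip_width: 0.0854
finger_force: 0.0
```

```bash
python3 - <<'E'
from h import *
f=save(["wrist"],"w1.png")["wrist"]
print(f["vfov"],f["cx"],f["cy"],f["view"].round(3).tolist())
print([(np.round(r["position"],3),round(r["score"],2)) for r in bot.find_in("wrist","tall_beaker")],[(np.round(r["position"],3),round(r["score"],2)) for r in bot.find_in("wrist","beaker_rim")])
np.savez("w1.npz",**f)
E
```

```text
69.5489645820239 253.28098534001654 190.89451890089396 [[0.002, -1.0, 0.0, -0.219], [0.966, 0.002, -0.258, -0.413], [0.258, 0.001, 0.966, -0.568], [0.0, 0.0, 0.0, 1.0]]
[(array([ 0.617, -0.205,  0.032]), 0.96)] [(array([ 0.615, -0.208,  0.035]), 0.91)]
```

View pics/w1.png

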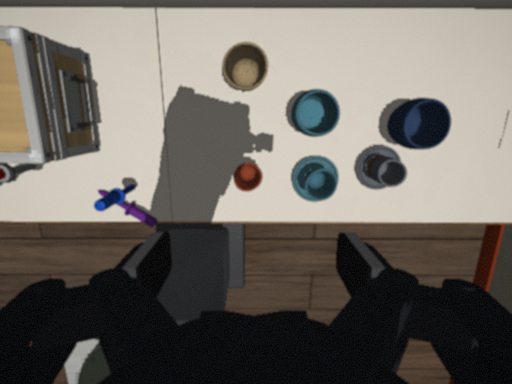

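The wrist view shows the beaker mouth at about (245,65), with rim edges at columns 222–267. The terracotta cup is at (248,176) and the trunk is at the left edge.

```bash
python3 - <<'E'
from h import *
f=dict(np.load("w1.npz"))
c,d=ray(f,244.5,64);print(c,c+d*(.073-c[2])/d[2])
for u,v in [(222,65),(267,65),(245,42)]:
    c,d=ray(f,u,v);print(c+d*(.073-c[2])/d[2])
S=bot.grab_frame("scene")
c,d=ray(f,244.5,64);p=c+d*(.073-c[2])/d[2];print(proj(S,p),proj(S,p*[1,1,0]))
# rim ellipse in scene from colour
im=S["img"][130:170,265:310];cv2.imwrite("pics/bk.png",cv2.resize(im,None,fx=10,fy=10)[:,:,::-1])
P=np.pi
plan([([.46,0,.3],[P,0,-.02]),([.40,.126,.28],[P,0,-.03])])
E
```

```text
[ 0.54605932 -0.21798068  0.44251729] [ 0.6090671  -0.20713722  0.073     ]
[ 0.60788107 -0.17938469  0.073     ]
[ 0.60797919 -0.23487597  0.073     ]
[ 0.63359519 -0.20790058  0.073     ]
[284.86914678 139.33900451] [283.79046466 159.67390628]
10 end [0.4   0.126 0.28 ] [ 3.141  0.    -0.03 ]
xyz [[-0.0033, -0.0368, 0.0], [-0.0034, -0.0367, 0.0001], [-0.0035, -0.0367, 0.0], [-0.0036, -0.0368, 0.0001], [-0.0037, -0.0367, 0.0], [-0.0038, -0.0367, 0.0001], [-0.0156, -0.0312, 0.005], [-0.0157, -0.0312, 0.005], [-0.0158, -0.0311, 0.005], [-0.0159, -0.0311, 0.0049]]
tw [[0.0, 0.0, 0.003], [0.0, 0.0, 0.003], [0.0, 0.0, 0.003], [0.0, 0.0, 0.003], [0.0, 0.0, 0.004], [0.0, 0.0, 0.003], [0.0, 0.0, 0.003], [0.0, 0.0, 0.002], [0.0, 0.0, 0.003], [0.0, 0.0, 0.002]]
```

View pics/bk.png

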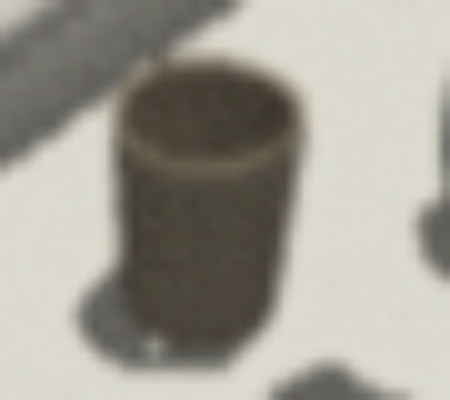

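The crop shows the rim centre at about (286,141.5) in scene, which agrees with the wrist ray to about 5 mm.

Request:
{"name": "apply_moves", "arguments": {"claw": [0.085,0.085,0.085,0.085,0.085,0.085,0.085,0.085,0.085,0.085,0.085,0.085], "xyz": [[-0.003,-0.037,0],[-0.003,-0.037,0],[-0.004,-0.037,0],[-0.004,-0.037,0],[-0.004,-0.037,0],[-0.004,-0.037,0],[-0.016,-0.031,0.005],[-0.016,-0.031,0.005],[-0.016,-0.031,0.005],[-0.016,-0.031,0.005],[0,0,0],[0,0,0]], "twist": [[0,0,0.003],[0,0,0.003],[0,0,0.003],[0,0,0.003],[0,0,0.003],[0,0,0.003],[0,0,0.003],[0,0,0.003],[0,0,0.003],[0,0,0.003],[0,0,0],[0,0,0]]}}

```text
clock: 4.4
position: [0.3982, 0.1276, 0.2804]
tool_rot: [3.141, -0.0, -0.029]
force: [0.3, -0.1, 0.4]
grip_width: 0.085
finger_force: 0.0
```

```bash
python3 - <<'E'
from h import *
f=save(["wrist"],"w2.png")["wrist"]
np.savez("w2.npz",**f)
for q in ["pin_grip","drop_pin","staple_eye","hasp_end","hasp_hinge"]:print(q,[(np.round(r["position"],3),round(r["score"],2)) for r in bot.find_in("wrist",q)])
E
```

```text
pin_grip [(array([ 0.401, -0.02 ,  0.02 ]), 0.95), (array([0.462, 0.042, 0.02 ]), 0.77), (array([0.525, 0.281, 0.02 ]), 0.71), (array([0.464, 0.159, 0.018]), 0.7), (array([0.468, 0.127, 0.121]), 0.15)]
drop_pin [(array([0.462, 0.168, 0.024]), 0.85), (array([0.524, 0.284, 0.02 ]), 0.82), (array([0.459, 0.04 , 0.019]), 0.77), (array([0.466, 0.124, 0.118]), 0.73), (array([ 0.399, -0.02 ,  0.016]), 0.64)]
staple_eye []
hasp_end [(array([0.516, 0.124, 0.145]), 0.77)]
hasp_hinge [(array([0.532, 0.122, 0.125]), 0.83), (array([0.518, 0.12 , 0.146]), 0.59)]
```

View pics/w2.png

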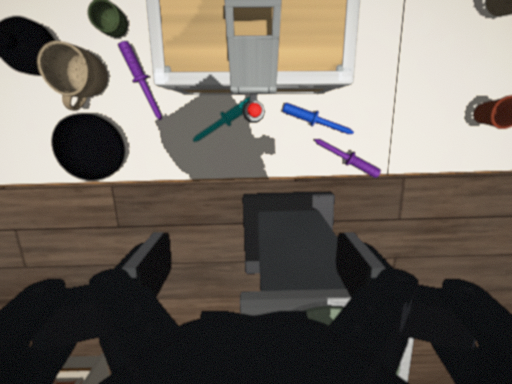

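Wrist view: the red grip's top is at (254,110), the hasp strap spans columns 228–280, and the lid's front edge runs from (156,86) to (352,81). The four look-alikes actually lie flat on the table, so fingers higher than 30 mm clear them.

```bash
python3 - <<'E'
from h import *
f=dict(np.load("w2.npz"))
im=f["img"];h=cv2.cvtColor(im,cv2.COLOR_RGB2HSV);m=(((h[...,0]<6)|(h[...,0]>174))&(h[...,1]>150)&(h[...,2]>70)).astype(np.uint8)
k,l,st,ce=cv2.connectedComponentsWithStats(m);print([(st[i],ce[i].round(1)) for i in range(1,k) if st[i,4]>30])
def at(u,v,z):
    c,d=ray(f,u,v);return (c+d*(z-c[2])/d[2]).round(4)
print("pin",at(254,110,.116),"cam",ray(f,0,0)[0]);
# lid front edge: white->dark transition per column
g=cv2.cvtColor(im,cv2.COLOR_RGB2GRAY).astype(float);pts=[]
for u in list(range(165,220,5))+list(range(290,345,5)):
    col=g[70:100,u];i=np.argmin(np.diff(cv2.GaussianBlur(col[:,None],(1,3),0)[:,0]));pts.append(at(u,70+i+.5,.125))
pts=np.array(pts);b=np.polyfit(pts[:,1],pts[:,0],1);print("edge x=%.4f*y+%.4f"%tuple(b),np.round(pts[:,0],3))
for u,v in [(149,40),(359,40)]: print("side",at(u,v,.125))
S=bot.grab_frame("scene");D=bot.grab_frame("side")
print(tri(ray(f,254,110),ray(S,242.4,215.5),ray(D,273.4,223.8)))
P=np.pi
E
```

```text
[(array([248, 103,  13,  14, 146], dtype=int32), array([253.9, 109.4]))]
pin [0.4712 0.1257 0.116 ] cam [0.4640175  0.12676961 0.42262973]
edge x=0.0272*y+0.4933 [0.498 0.498 0.498 0.498 0.498 0.498 0.485 0.501 0.504 0.506 0.502 0.496
 0.495 0.495 0.495 0.495 0.494 0.495 0.495 0.494 0.494 0.494]
side [0.5393 0.2259 0.125 ]
side [0.5333 0.0218 0.125 ]
(array([0.47090509, 0.1254592 , 0.11672922]), [np.float64(0.0003773166874869356), np.float64(0.00036946956452320654), np.float64(0.00024846660504640905)])
```

```bash
python3 - <<'E'
from h import *
P=np.pi
plan([([.471,.1255,.2],[P,0,-.03]),([.471,.1255,.086],[P,0,-.03],.02)])
E
```

```text
9 end [0.471  0.1255 0.086 ] [ 3.142  0.    -0.03 ]
xyz [[0.0242, -0.0001, 0.0268], [0.0242, -0.0, 0.0267], [0.0243, -0.0001, 0.0268], [-0.0, 0.0, 0.019], [-0.0, 0.0, 0.019], [-0.0, 0.0, 0.019], [-0.0, 0.0, 0.019], [-0.0, 0.0, 0.019], [-0.0, 0.0, 0.019]]
tw [[0.0, 0.0, -0.0], [0.0, 0.0, -0.0], [0.0, 0.0, -0.0], [0.0, 0.0, -0.0], [0.0, 0.0, -0.0], [0.0, 0.0, -0.0], [0.0, 0.0, -0.0], [0.0, 0.0, -0.0], [0.0, 0.0, -0.0]]
```

Request:
{"name": "apply_moves", "arguments": {"claw": [0.05,0.05,0.05,0.05,0.05,0.05,0.05,0.05,0.05,0.05,0.05,0.0,0.0,0.0,0.0,0.0,0.0], "xyz": [[0.0242,0,0.0268],[0.0242,0,0.0268],[0.0243,0,0.0268],[0,0,0.019],[0,0,0.019],[0,0,0.019],[0,0,0.019],[0,0,0.019],[0,0,0.019],[0,0,0],[0,0,0],[0,0,0],[0,0,0],[0,0,0],[0,0,0],[0,0,0],[0,0,0]], "twist": [[0,0,0],[0,0,0],[0,0,0],[0,0,0],[0,0,0],[0,0,0],[0,0,0],[0,0,0],[0,0,0],[0,0,0],[0,0,0],[0,0,0],[0,0,0],[0,0,0],[0,0,0],[0,0,0],[0,0,0]], "force": 40}}

```text
clock: 6.5
position: [0.4713, 0.1259, 0.0866]
tool_rot: [-3.141, -0.001, -0.029]
force: [-1.1, -0.5, 7.3]
grip_width: 0.0152
finger_force: 39.2
```

```bash
python3 - <<'E'
from h import *
P=np.pi
# lift 75 mm so the tip clears the eye, then over the beaker
s=bot.observe()["position"]
plan([(s+[0,0,.03],[P,0,-.03],.015),([s[0],s[1],.19],[P,0,-.03],.025),([.48,.0,.21],[P,0,-.02]),([.607,-.2065,.21],[P,0,0])])
E
```

```text
16 end [ 0.607  -0.2065  0.21  ] [-3.141 -0.    -0.   ]
xyz [[0.0, -0.0, -0.015], [0.0, -0.0, -0.015], [0.0, -0.0, -0.0245], [0.0001, -0.0, -0.0244], [0.0, -0.0, -0.0245], [0.0031, 0.0314, -0.005], [0.003, 0.0314, -0.005], [0.003, 0.0314, -0.005], [0.0029, 0.0314, -0.005], [0.0187, 0.0291, -0.0], [0.0187, 0.0292, -0.0], [0.0186, 0.0292, -0.0], [0.0185, 0.0293, -0.0], [0.0184, 0.0293, -0.0], [0.0183, 0.0294, -0.0], [0.0181, 0.0295, -0.0]]
tw [[-0.0, -0.0, 0.0], [-0.0, -0.0, 0.0], [-0.0, -0.0, 0.0], [-0.0, -0.0, 0.0], [-0.0, -0.0, 0.0], [-0.0, -0.0, -0.002], [-0.0, -0.0, -0.002], [-0.0, -0.001, -0.003], [-0.0, -0.0, -0.002], [-0.0, -0.0, -0.003], [-0.0, -0.0, -0.003], [-0.0, -0.0, -0.003], [-0.0, -0.0, -0.003], [-0.0, -0.0, -0.003], [-0.0, -0.0, -0.003], [-0.0, -0.0, -0.002]]
```

Pin gripped (15 mm opening, 39 N). Next I lift it and carry it to a hover short of the beaker.

Request:
{"name": "apply_moves", "arguments": {"claw": [0,0,0,0,0,0,0,0,0,0,0,0,0,0,0,0,0,0], "xyz": [[0,0,-0.015],[0,0,-0.015],[0,0,-0.0245],[0,0,-0.0245],[0,0,-0.0245],[0.003,0.0314,-0.005],[0.003,0.0314,-0.005],[0.003,0.0314,-0.005],[0.003,0.0314,-0.005],[0.012,0.0295,0],[0.012,0.0295,0],[0.012,0.0295,0],[0.012,0.0295,0],[0.012,0.0295,0],[0.012,0.0295,0],[0.012,0.0295,0],[0,0,0],[0,0,0]], "twist": [[0,0,0],[0,0,0],[0,0,0],[0,0,0],[0,0,0],[0,0,-0.002],[0,0,-0.002],[0,0,-0.003],[0,0,-0.003],[0,0,-0.003],[0,0,-0.003],[0,0,-0.003],[0,0,-0.003],[0,0,-0.003],[0,0,-0.003],[0,0,-0.002],[0,0,0],[0,0,0]]}}

```text
clock: 8.3
position: [0.5612, -0.2077, 0.2093]
tool_rot: [-3.141, 0.0, -0.0]
force: [-1.0, 0.6, -0.1]
grip_width: 0.015
finger_force: 39.1
```

```bash
python3 - <<'E'
from h import *
f=bot.grab_frame("wrist");np.savez("w3.npz",**f)
a=f["img"]
print([(np.round(r["position"],3),round(r["score"],2)) for r in bot.find_in("wrist","tall_beaker")],[(np.round(r["position"],3),round(r["score"],2)) for r in bot.find_in("wrist","beaker_rim")])
b=bot.grab_frame("side")["img"][100:292,180:436]
S=bot.grab_frame("scene")["img"][100:292,180:436]
r=cv2.resize(np.vstack([b,S]),(256,384))
r=np.vstack([b,S])
cv2.imwrite("pics/w3.png",np.hstack([a,r])[:,:,::-1])
E
```

```text
[(array([ 0.607, -0.208,  0.03 ]), 0.62)] [(array([ 0.602, -0.213,  0.032]), 0.71)]
```

View pics/w3.png

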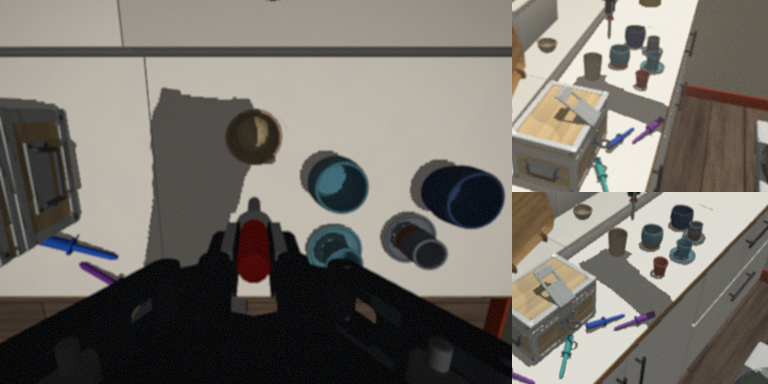

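Wrist view: red pin held, beaker mouth centred at about (253.5,137), columns 226–281. The look-alikes stood upright at the start and have toppled by themselves, but they are still on the table.

```bash
python3 - <<'E'
from h import *
f=dict(np.load("w3.npz"))
for u,v in [(253.5,136),(226,136),(281,136),(253.5,109)]:
    c,d=ray(f,u,v);print((c+d*(.073-c[2])/d[2]).round(4))
S=bot.grab_frame("scene");w=dict(np.load("w1.npz"))
print(tri(ray(f,253.5,136),ray(w,244.5,64),ray(S,286,141.5)))
E
```

```text
[ 0.6089 -0.207   0.073 ]
[ 0.6089 -0.1798  0.073 ]
[ 0.6088 -0.2342  0.073 ]
[ 0.6345 -0.207   0.073 ]
(array([ 0.60817409, -0.20760414,  0.06634063]), [np.float64(0.0006726157590231783), np.float64(0.0021033316509910913), np.float64(0.002576037884200003)])
```

```bash
python3 - <<'E'
from h import *
P=np.pi
plan([([.596,-.207,.165],[P,-.26,0],.03),([.596,-.207,.086],[P,-.26,0],.016)])
E
```

```text
7 end [ 0.596 -0.207  0.086] [-3.141 -0.26  -0.   ]
xyz [[0.0173, 0.0002, 0.0223], [0.0142, 0.0001, 0.0244], [-0.0041, 0.0, 0.0153], [-0.0041, 0.0, 0.0153], [-0.0041, 0.0, 0.0152], [-0.004, 0.0, 0.0153], [-0.0041, 0.0, 0.0152]]
tw [[-0.0, 0.13, 0.001], [-0.0, 0.13, 0.001], [-0.0, -0.0, -0.0], [-0.0, -0.0, -0.0], [-0.0, -0.0, -0.0], [-0.0, -0.0, -0.0], [-0.0, -0.0, -0.0]]
```

Request:
{"name": "apply_moves", "arguments": {"claw": [0,0,0,0,0,0,0,0,0], "xyz": [[0.0173,0,0.0223],[0.0142,0,0.0244],[0,0,0],[-0.0041,0,0.0153],[-0.0041,0,0.0153],[-0.0041,0,0.0153],[-0.0041,0,0.0153],[-0.0041,0,0.0153],[0,0,0]], "twist": [[0,0.13,0],[0,0.13,0],[0,0,0],[0,0,0],[0,0,0],[0,0,0],[0,0,0],[0,0,0],[0,0,0]]}}

```text
clock: 9.5
position: [0.5939, -0.2069, 0.0851]
tool_rot: [-3.141, -0.249, 0.001]
force: [0.6, -0.2, -0.1]
grip_width: 0.0152
finger_force: 39.1
```

```bash
python3 - <<'E'
from h import *
s=bot.observe();print(s["position"],s["tool_rot"],s["force"],s["moment"])
a=bot.grab_frame("wrist")["img"]
b=bot.grab_frame("side")["img"][100:292,180:436]
S=bot.grab_frame("scene")["img"][100:292,180:436]
cv2.imwrite("pics/w4.png",np.hstack([a,np.vstack([b,S])])[:,:,::-1])
E
```

```text
[ 0.59393843 -0.20687137  0.08509305] [-3.14083073e+00 -2.49020314e-01  1.36083632e-03] [ 0.63647256 -0.21243187 -0.13611396] [-0.01502944  0.29474678 -0.01132309]
```

View pics/w4.png

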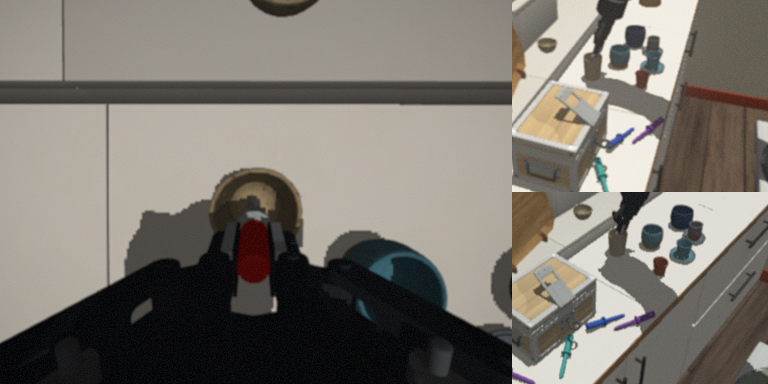

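The pin's shaft is inside the beaker mouth at (254,210) and nothing is touching. I'll lower it 6 mm, open, and back out along the tool axis.

Request:
{"name": "apply_moves", "arguments": {"claw": [0,0,0.022,0.03,0.04,0.045,0.045,0.045,0.045,0.045,0.045,0.045], "xyz": [[-0.0007,0,0.003],[-0.0007,0,0.003],[0,0,0],[0,0,0],[0,0,0],[0,0,0],[0,0,-0.015],[0,0,-0.025],[0,0,-0.03],[0,0,-0.03],[0,0,0],[0,0,0]], "twist": [[0,0,0],[0,0,0],[0,0,0],[0,0,0],[0,0,0],[0,0,0],[0,0,0],[0,0,0],[0,0,0],[0,0,0],[0,0,0],[0,0,0]]}}

```text
clock: 10.85
position: [0.5699, -0.2078, 0.1781]
tool_rot: [3.141, -0.257, 0.001]
force: [-0.3, -0.3, -0.5]
grip_width: 0.0453
finger_force: 0.0
```

```bash
python3 - <<'E'
from h import *
f=bot.grab_frame("wrist");np.savez("w5.npz",**f)
a=f["img"]
b=bot.grab_frame("side")["img"][130:200,230:300];b=cv2.resize(b,(192,192))
S=bot.grab_frame("scene")["img"][110:180,250:320];S=cv2.resize(S,(192,192))
cv2.imwrite("pics/w5.png",np.hstack([a,np.vstack([b,S])])[:,:,::-1])
E
```

```text
(no output)
```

View pics/w5.png

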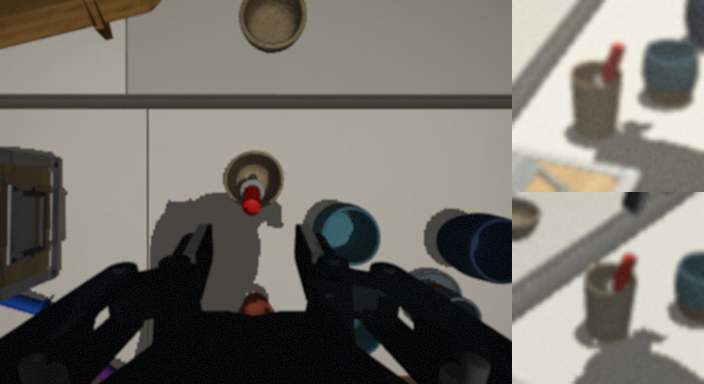

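The pin stands in the beaker leaning towards the robot (grip top at wrist (252,206)). Next is the hasp: I'll straddle its side rails with slightly open fingertips and sweep it over from behind.

```bash
python3 - <<'E'
from h import *
P=np.pi;o=[P,0,-.03]
plan([([.55,-.2,.26],[P,-.13,0]),([.56,-.05,.27],o),([.602,.125,.26],o),([.602,.125,.155],o,.035)])
H=np.array([.492,.125]);pts=[(58,40),(8,58),(-40,50),(-50,20),(-60,-2),(-65,-30),(-52,-45),(-30,-46),(-15,-46)]
plan([([H[0]+a/1e3,.125-.03*(a-0)/1e3*0,H[1]+b/1e3],o,.022) for a,b in pts],start=([.602,.125,.155],o))
E
```

```text
15 end [0.602 0.125 0.155] [-3.141  0.    -0.03 ]
xyz [[0.0007, -0.0024, -0.0287], [-0.0005, -0.0025, -0.0287], [-0.0016, -0.0024, -0.0286], [0.0028, -0.0375, -0.0022], [0.0025, -0.0375, -0.0023], [0.0021, -0.0376, -0.0023], [0.0017, -0.0375, -0.0024], [0.0073, -0.0352, 0.002], [0.0074, -0.0353, 0.002], [0.0073, -0.0352, 0.002], [0.0074, -0.0353, 0.002], [0.0073, -0.0352, 0.002], [0.0, 0.0, 0.035], [0.0, 0.0, 0.035], [0.0001, 0.0, 0.035]]
tw [[-0.0, -0.042, 0.0], [-0.0, -0.041, 0.0], [-0.001, -0.042, 0.001], [-0.0, -0.032, 0.007], [-0.0, -0.033, 0.008], [-0.001, -0.032, 0.007], [-0.0, -0.033, 0.008], [-0.0, 0.0, -0.0], [-0.0, 0.0, -0.0], [-0.0, 0.0, -0.0], [-0.0, 0.0, -0.0], [-0.0, 0.0, -0.0], [-0.0, 0.0, -0.0], [-0.0, 0.0, -0.0], [-0.0, 0.0, -0.0]]
18 end [0.477 0.125 0.079] [ 3.142  0.    -0.03 ]
xyz [[-0.0173, 0.0005, -0.0033], [-0.0173, 0.0005, -0.0034], [-0.0174, 0.0006, -0.0033], [-0.0167, 0.0005, -0.006], [-0.0166, 0.0005, -0.006], [-0.0167, 0.0005, -0.006], [-0.016, 0.0005, 0.0027], [-0.016, 0.0004, 0.0026], [-0.0159, 0.0005, 0.0027], [-0.005, 0.0001, 0.015], [-0.005, 0.0002, 0.015], [-0.005, 0.0001, 0.011], [-0.005, 0.0002, 0.011], [-0.0025, 0.0001, 0.014], [-0.0025, 0.0, 0.014], [0.013, -0.0003, 0.015], [0.022, -0.0007, 0.001], [0.015, -0.0005, -0.0]]
tw [[0.0, 0.0, 0.0], [0.0, 0.0, 0.0], [0.0, 0.0, 0.0], [0.0, 0.0, 0.0], [0.0, 0.0, 0.0], [0.0, 0.0, 0.0], [0.0, 0.0, 0.0], [0.0, 0.0, 0.0], [0.0, 0.0, 0.0], [0.0, 0.0, 0.0], [0.0, 0.0, 0.0], [0.0, 0.0, 0.0], [0.0, 0.0, 0.0], [0.0, 0.0, 0.0], [0.0, 0.0, 0.0], [0.0, 0.0, 0.0], [0.0, 0.0, 0.0], [0.0, 0.0, 0.0]]
```

Request:
{"name": "apply_moves", "arguments": {"claw": [0.045,0.045,0.04,0.035,0.03,0.026,0.026,0.026,0.026,0.026,0.026,0.026,0.026,0.026,0.026,0.026,0.026], "xyz": [[0.0007,-0.0024,-0.0287],[-0.0005,-0.0025,-0.0287],[-0.0016,-0.0024,-0.0286],[0.0028,-0.0375,-0.0022],[0.0025,-0.0375,-0.0023],[0.0021,-0.0376,-0.0023],[0.0017,-0.0375,-0.0024],[0.0073,-0.0352,0.002],[0.0074,-0.0353,0.002],[0.0073,-0.0352,0.002],[0.0074,-0.0353,0.002],[0.0073,-0.0352,0.002],[0,0,0],[0,0,0.035],[0,0,0.035],[0,0,0.035],[0,0,0]], "twist": [[0,-0.042,0],[0,-0.041,0],[-0.001,-0.042,0.001],[0,-0.032,0.007],[0,-0.033,0.008],[-0.001,-0.032,0.007],[0,-0.033,0.008],[0,0,0],[0,0,0],[0,0,0],[0,0,0],[0,0,0],[0,0,0],[0,0,0],[0,0,0],[0,0,0],[0,0,0]]}}

```text
clock: 12.7
position: [0.5998, 0.1241, 0.1509]
tool_rot: [3.14, 0.007, -0.03]
force: [0.2, -1.0, 0.6]
grip_width: 0.0259
finger_force: 0.0
```

```bash
python3 - <<'E'
from h import *
for cam in("scene","side","wrist"):
    for q in("hasp_end","hasp_hinge"):
        bot.grab_frame(cam);print(cam,q,[(np.round(r["position"],3),round(r["score"],2)) for r in bot.find_in(cam,q)[:2]])
E
```

```text
scene hasp_end [(array([0.524, 0.126, 0.151]), 0.8)]
scene hasp_hinge [(array([0.55 , 0.149, 0.125]), 0.84)]
side hasp_end [(array([0.524, 0.126, 0.149]), 0.92)]
side hasp_hinge [(array([0.556, 0.158, 0.124]), 0.83)]
wrist hasp_end [(array([0.567, 0.125, 0.175]), 0.59)]
wrist hasp_hinge [(array([0.609, 0.124, 0.126]), 0.9)]
```

Request:
{"name": "apply_moves", "arguments": {"claw": [0.026,0.026,0.026,0.026,0.026,0.026,0.026,0.026,0.026,0.026], "xyz": [[-0.0165,0.0003,-0.004],[-0.0165,0.0003,-0.005],[-0.0165,0.0003,-0.005],[-0.0167,0.0003,-0.006],[-0.0166,0.0003,-0.006],[-0.0167,0.0003,-0.006],[-0.016,0.0005,0.0027],[-0.016,0.0005,0.0027],[-0.016,0.0005,0.0027],[0,0,0]], "twist": [[0,0,0],[0,0,0],[0,0,0],[0,0,0],[0,0,0],[0,0,0],[0,0,0],[0,0,0],[0,0,0],[0,0,0]]}}

```text
clock: 14.3
position: [0.4533, 0.1259, 0.1794]
tool_rot: [3.141, -0.0, -0.029]
force: [0.3, -0.3, 0.7]
grip_width: 0.0258
finger_force: 0.0
```

```bash
python3 - <<'E'
from h import *
for cam in("scene","side","wrist"):
    for q in("hasp_end","trunk_lid"):
        bot.grab_frame(cam);print(cam,q,[(np.round(r["position"],3),round(r["score"],2)) for r in bot.find_in(cam,q)[:2]])
E
```

```text
scene hasp_end [(array([0.528, 0.169, 0.119]), 0.75), (array([0.456, 0.134, 0.17 ]), 0.63)]
scene trunk_lid [(array([0.556, 0.159, 0.125]), 0.66)]
side hasp_end [(array([0.463, 0.133, 0.156]), 0.81), (array([ 0.59 , -0.202,  0.087]), 0.72)]
side trunk_lid [(array([0.558, 0.149, 0.122]), 0.62)]
wrist hasp_end [(array([0.463, 0.124, 0.154]), 0.92)]
wrist trunk_lid [(array([0.54 , 0.124, 0.123]), 0.88), (array([0.541, 0.124, 0.128]), 0.39)]
```

The hasp is following, now about 45° forward of vertical. I'll carry on over and down.

Request:
{"name": "apply_moves", "arguments": {"claw": [0.026,0.026,0.026,0.026,0.026,0.026,0.026,0.026,0.026,0.026], "xyz": [[-0.006,0,0.017],[-0.006,0,0.017],[-0.005,0,0.011],[-0.005,0,0.011],[-0.0025,0,0.014],[-0.0025,0,0.014],[0.013,0,0.014],[0.012,0,0.001],[0.012,-0.001,0],[0,0,0]], "twist": [[0,0,0],[0,0,0],[0,0,0],[0,0,0],[0,0,0],[0,0,0],[0,0,0],[0,0,0],[0,0,0],[0,0,0]]}}

```text
clock: 15.9
position: [0.4667, 0.1269, 0.0809]
tool_rot: [-3.141, -0.002, -0.031]
force: [-0.3, 0.8, 0.6]
grip_width: 0.0256
finger_force: 0.0
```

```bash
python3 - <<'E'
from h import *
print(bot.observe()["force"],bot.observe()["moment"])
for cam in("scene","side","wrist"):
    for q in("hasp_end",):
        bot.grab_frame(cam);print(cam,q,[(np.round(r["position"],3),round(r["score"],2)) for r in bot.find_in(cam,q)[:2]])
E
```

```text
[-0.30028935  0.75924993  0.5509934 ] [-0.03065222  0.00925627  0.02383786]
scene hasp_end [(array([0.475, 0.132, 0.053]), 0.49)]
side hasp_end [(array([0.474, 0.142, 0.054]), 0.52), (array([ 0.615, -0.178,  0.034]), 0.19)]
wrist hasp_end [(array([0.49 , 0.125, 0.127]), 0.59)]
```

Request:
{"name": "apply_moves", "arguments": {"claw": [0.026,0.026,0.026,0.026,0.026], "xyz": [[0.004,0,0],[0.004,0,0],[0.003,0,0],[0.001,0,0],[0,0,0]], "twist": [[0,0,0],[0,0,0],[0,0,0],[0,0,0],[0,0,0]]}}

```text
clock: 16.7
position: [0.4753, 0.1258, 0.0798]
tool_rot: [3.14, 0.003, -0.03]
force: [-9.4, -1.1, -0.7]
grip_width: 0.0259
finger_force: 0.0
```

Request:
{"name": "apply_moves", "arguments": {"claw": [0.026,0.026,0.026], "xyz": [[0.002,0,0],[0.001,0,0],[0,0,0]], "twist": [[0,0,0],[0,0,0],[0,0,0]]}}

```text
clock: 17.0
position: [0.4756, 0.1257, 0.0794]
tool_rot: [3.139, 0.008, -0.029]
force: [-28.8, 0.4, 10.8]
grip_width: 0.026
finger_force: 0.0
```

Request:
{"name": "apply_moves", "arguments": {"claw": [0.026,0.026,0.026,0.026,0.026,0.026,0.026,0.026,0.026], "xyz": [[-0.01,0,0],[-0.02,0,-0.01],[-0.02,0,-0.03],[-0.01,0,-0.035],[-0.01,0,-0.035],[0,0,-0.035],[0,0,-0.02],[0,0,0],[0,0,0]], "twist": [[0,0,0],[0,0,0],[0,0,0],[0,0,0],[0,0,0],[0,0,0],[0,0,0],[0,0,0],[0,0,0]]}}

```text
clock: 17.9
position: [0.41, 0.1283, 0.2454]
tool_rot: [-3.141, -0.002, -0.031]
force: [-0.2, -0.1, 0.1]
grip_width: 0.0261
finger_force: 0.0
```

```bash
python3 - <<'E'
from h import *
w=bot.grab_frame("wrist");np.savez("w6.npz",**w)
S=bot.grab_frame("scene");D=bot.grab_frame("side");np.savez("s6.npz",**S);np.savez("d6.npz",**D)
f=[w,S,D]
for q in("hasp_end","staple_eye","hasp_hinge"):
  for cam in("scene","side","wrist"): print(cam,q,[(np.round(r["position"],3),round(r["score"],2)) for r in bot.find_in(cam,q)[:2]])
for n,g in zip("wSD",f): print(n,[ (k,proj(g,p).round(0)) for k,p in dict(eye=[.471,.1255,.07],end=[.489,.125,.035],hinge=[.492,.125,.125]).items()])
t=[]
for g,(u,v) in zip(f,[proj(g,[.48,.125,.08]) for g in f]):
    u,v=int(u),int(v);c=g["img"][max(0,v-40):v+40,u-32:u+33];t.append(cv2.resize(c,(260,320),interpolation=cv2.INTER_CUBIC))
# beaker row
t2=[]
for g in f[1:]:
    u,v=map(int,proj(g,[.605,-.207,.07]));t2.append(cv2.resize(g["img"][v-30:v+30,u-40:u+40],(390,270),interpolation=cv2.INTER_CUBIC))
cv2.imwrite("pics/w6.png",np.vstack([np.hstack(t),np.hstack(t2)])[:,:,::-1])
E
```

```text
scene hasp_end [(array([0.532, 0.154, 0.122]), 0.68), (array([ 0.586, -0.199,  0.036]), 0.46)]
side hasp_end [(array([0.495, 0.13 , 0.086]), 0.84)]
wrist hasp_end [(array([0.486, 0.125, 0.132]), 0.73)]
scene staple_eye [(array([0.531, 0.153, 0.124]), 0.85)]
side staple_eye [(array([0.552, 0.182, 0.123]), 0.97)]
wrist staple_eye [(array([0.534, 0.12 , 0.123]), 0.59)]
scene hasp_hinge [(array([0.549, 0.142, 0.123]), 0.64)]
side hasp_hinge [(array([0.556, 0.147, 0.123]), 0.63), (array([ 0.588, -0.196,  0.087]), 0.39)]
wrist hasp_hinge [(array([0.537, 0.123, 0.125]), 0.58)]
w [('eye', array([255., 122.])), ('end', array([255., 106.])), ('hinge', array([255.,  99.]))]
S [('eye', array([243., 230.])), ('end', array([237., 237.])), ('hinge', array([235., 208.]))]
D [('eye', array([273., 241.])), ('end', array([264., 251.])), ('hinge', array([263., 218.]))]
```

View pics/w6.png

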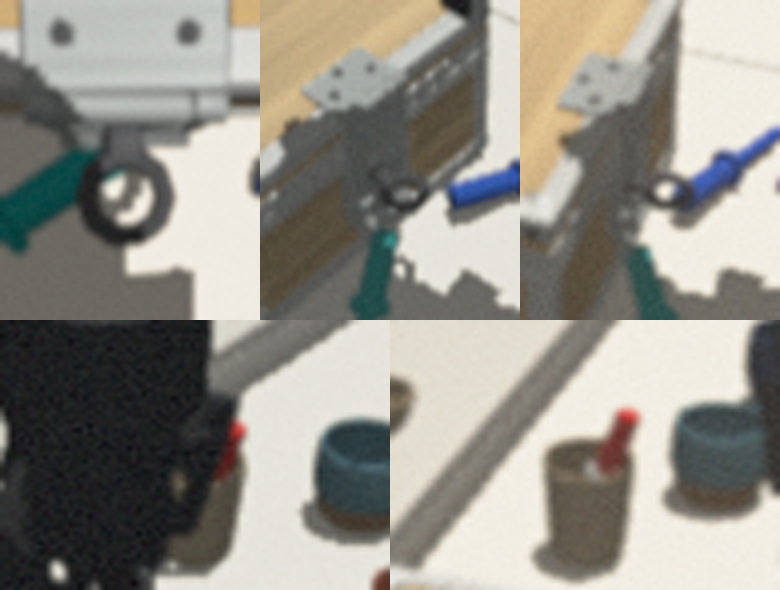

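Final view: the hasp hangs flat with the staple ring standing out through its slot. The beaker still stands with the pin in it. The teal look-alike's end lies close under the eye, so I'll check that along with the pin's pose.

```bash
cat > fit.py <<'E'
from h import *
from scipy.optimize import least_squares as LS
def red(f,roi):
    im=f["img"];h=cv2.cvtColor(im,cv2.COLOR_RGB2HSV);m=(((h[...,0]<7)|(h[...,0]>172))&(h[...,1]>150)&(h[...,2]>60)).astype(np.uint8)
    c=proj(f,roi);k,l,st,ce=cv2.connectedComponentsWithStats(m)
    i=min((i for i in range(1,k) if st[i,4]>15),key=lambda i:np.linalg.norm(ce[i]-c));y,x=np.nonzero(l==i);return np.c_[x,y].astype(float)
def model(p):
    a=np.array([p[3],p[4],1.]);a/=np.linalg.norm(a);o=np.array(p[:3]);u=np.cross(a,[0,1,0]);u/=np.linalg.norm(u);v=np.cross(a,u);t=np.linspace(0,2*np.pi,16)
    return o,a,[o+a*s+.008*(u*np.cos(q)+v*np.sin(q)) for s in(.004,.05) for q in t]
def fit(fs,p0=(.60,-.207,.062,-.3,0)):
    ms=[red(f,np.array(p0[:3])+[-.01,0,.027]) for f in fs]
    def ext(P):
        P=np.array(P);return np.array([e for th in np.arange(0,np.pi,np.pi/6) for e in (lambda s:(s.max(),s.min()))(P@[np.cos(th),np.sin(th)])])
    em=[ext(np.vstack([m+d for d in([.5,.5],[-.5,-.5],[.5,-.5],[-.5,.5])])) for m in ms]
    r=lambda p:np.concatenate([ext([proj(f,q) for q in model(p)[2]])-e for f,e in zip(fs,em)])
    o=LS(r,p0,loss="soft_l1",x_scale=[.01,.01,.01,.1,.1]);og,a,_=model(o.x)
    print("origin",og.round(4),"axis",a.round(3),"lean deg",np.degrees(np.arccos(a[2])).round(1),"tip",(og-.058*a).round(4),"grip",(og+.027*a).round(4),"rms",np.sqrt((o.fun**2).mean()).round(2),[len(m) for m in ms]);return og,a
E
python3 - <<'E'
from fit import *
w5,d6,w6=[dict(np.load(n+".npz")) for n in("w5","d6","w6")]
fit([w5,d6]);fit([w5])
h=cv2.cvtColor(w6["img"],cv2.COLOR_RGB2HSV);y,x=np.nonzero((abs(h[...,0].astype(int)-90)<14)&(h[...,1]>120)&(h[...,2]>30))
for z in(.012,.016,.07):
    c=proj(w6,[.4713,.1259,z]);d=np.hypot(x-c[0],y-c[1]);i=d.argmin();print(z,c.round(1),d.min().round(1),(x[i],y[i]))
c,dd=ray(w6,*[0,0]);i=np.hypot(x-255,y-126).argsort()[:60]
E
```

```text
origin [ 0.595  -0.2109  0.1729] axis [0.002 0.077 0.997] lean deg 4.4 tip [ 0.5949 -0.2154  0.1151] grip [ 0.595  -0.2089  0.1999] rms 50.14 [440, 19]
origin [ 0.5945 -0.2056  0.0651] axis [-0.184  0.001  0.983] lean deg 10.6 tip [ 0.6051 -0.2056  0.0081] grip [ 0.5895 -0.2056  0.0917] rms 0.16 [440]
0.012 [254.4 120.8] 12.2 (np.int64(246), np.int64(112))
0.016 [254.4 120.8] 12.2 (np.int64(246), np.int64(112))
0.07 [254.6 121.4] 12.7 (np.int64(242), np.int64(120))
```

```bash
python3 - <<'E'
from h import *
P=np.pi
plan([([.45,.0,.25],[P,0,0]),([.52,-.15,.24],[P,0,0]),([.51,-.207,.19],[P,-.1,0])])
E
```

```text
11 end [ 0.51  -0.207  0.19 ] [-3.141 -0.1   -0.   ]
xyz [[0.011, 0.0318, -0.0012], [0.0108, 0.0319, -0.0012], [0.0105, 0.0319, -0.0012], [0.0103, 0.032, -0.0011], [0.014, 0.03, 0.002], [0.014, 0.03, 0.002], [0.014, 0.03, 0.002], [0.014, 0.03, 0.002], [0.0141, 0.03, 0.0019], [-0.005, 0.0285, 0.025], [-0.0062, 0.0285, 0.0247]]
tw [[-0.0, -0.0, -0.008], [-0.0, -0.0, -0.007], [-0.0, -0.0, -0.008], [-0.0, -0.001, -0.007], [-0.0, 0.0, -0.0], [-0.0, 0.0, -0.0], [-0.0, 0.0, -0.0], [-0.0, 0.0, -0.0], [-0.0, 0.0, -0.0], [-0.0, 0.05, -0.0], [-0.0, 0.05, -0.0]]
```

Request:
{"name": "apply_moves", "arguments": {"claw": [0.03,0.04,0.045,0.045,0.045,0.045,0.045,0.045,0.045,0.045,0.045,0.045,0.045], "xyz": [[0.011,0.032,-0.001],[0.011,0.032,-0.001],[0.0105,0.032,-0.001],[0.0105,0.032,-0.001],[0.014,0.03,0.002],[0.014,0.03,0.002],[0.014,0.03,0.002],[0.014,0.03,0.002],[0.014,0.03,0.002],[-0.005,0.0285,0.025],[-0.006,0.0285,0.025],[0,0,0],[0,0,0]], "twist": [[0,0,-0.0075],[0,0,-0.0075],[0,0,-0.0075],[0,0,-0.0075],[0,0,0],[0,0,0],[0,0,0],[0,0,0],[0,0,0],[0,0.05,0],[0,0.05,0],[0,0,0],[0,0,0]]}}

```text
clock: 19.8
position: [0.5101, -0.2078, 0.1888]
tool_rot: [-3.141, -0.099, -0.002]
force: [1.0, 0.1, 0.3]
grip_width: 0.045
finger_force: 0.0
```

```bash
sed -i 's/(h\[...,1\]>150)&(h\[...,2\]>60)/(h[...,1]>130)\&(h[...,2]>50)/; s/st\[i,4\]>15/st[i,4]>12/' fit.py; python3 - <<'E'
from fit import *
w5=dict(np.load("w5.npz"));d6=dict(np.load("d6.npz"))
w=bot.grab_frame("wrist");np.savez("w7.npz",**w);S=bot.grab_frame("scene");D=bot.grab_frame("side")
for f in(w5,w,S,D):
    m=red(f,[.59,-.207,.09]);print(m.min(0),m.max(0),len(m),proj(f,[.59,-.207,.09]).round(1))
fit([w5,w]);fit([w]);fit([w5,w,d6]);fit([w5,w,D])
print([(np.round(r["position"],3),round(r["score"],2)) for r in bot.find_in("wrist","pin_grip")[:3]])
E
```

```text
[242. 186.] [261. 214.] 462 [253.4 198.2]
[241. 102.] [261. 126.] 388 [253.4 112.3]
[288. 133.] [294. 144.] 49 [290.5 136.9]
[264. 146.] [269. 156.] 21 [266.1 150.8]
origin [ 0.5955 -0.2056  0.0619] axis [-0.223  0.006  0.975] lean deg 12.9 tip [ 0.6084 -0.2059  0.0054] grip [ 0.5894 -0.2054  0.0883] rms 0.52 [462, 388]
origin [ 0.5936 -0.2057  0.0755] axis [-0.208  0.011  0.978] lean deg 12.0 tip [ 0.6057 -0.2063  0.0188] grip [ 0.5879 -0.2054  0.1019] rms 0.34 [388]
origin [ 0.5956 -0.2057  0.0607] axis [-0.227  0.009  0.974] lean deg 13.1 tip [ 0.6088 -0.2062  0.0042] grip [ 0.5895 -0.2054  0.087 ] rms 1.12 [462, 388, 26]
origin [ 0.5955 -0.2057  0.0616] axis [-0.225  0.009  0.974] lean deg 13.0 tip [ 0.6086 -0.2062  0.0051] grip [ 0.5895 -0.2054  0.0879] rms 1.49 [462, 388, 21]
[(array([0.419, 0.009, 0.01 ]), 0.92), (array([ 0.586, -0.208,  0.104]), 0.83), (array([0.463, 0.035, 0.016]), 0.59)]
```

The fits agree: tip at (0.608,−0.206,0.005), which sits on the beaker floor, with a lean of about 13–15° towards the robot. I'll regrasp along that axis.

```bash
python3 - <<'E'
from h import *
P=np.pi
plan([([.5754,-.2055,.141],[P,-.245,0],.03),([.5902,-.2055,.083],[P,-.245,0],.015)])
E
```

```text
7 end [ 0.5902 -0.2055  0.083 ] [-3.141 -0.245  0.   ]
xyz [[0.0196, -0.0003, 0.0183], [0.0187, -0.0003, 0.0193], [0.0177, -0.0003, 0.0201], [0.0001, -0.0, 0.015], [0.0001, -0.0, 0.015], [0.0001, -0.0, 0.0149], [0.0, -0.0, 0.015]]
tw [[-0.0, 0.048, 0.0], [-0.0, 0.048, 0.001], [-0.0, 0.047, 0.0], [-0.0, 0.0, 0.0], [-0.0, 0.0, 0.0], [-0.0, 0.0, 0.0], [-0.0, 0.0, 0.0]]
```

Request:
{"name": "apply_moves", "arguments": {"claw": [0.045,0.045,0.045,0.045,0.045,0.045,0.045,0.045,0.045,0.035,0.025,0.015,0.0,0.0,0.0,0.0], "xyz": [[0.0196,-0.0003,0.0183],[0.0187,-0.0003,0.0193],[0.0177,-0.0003,0.02],[0,0,0],[0,0,0.015],[0,0,0.015],[0,0,0.015],[0,0,0.015],[0,0,0],[0,0,0],[0,0,0],[0,0,0],[0,0,0],[0,0,0],[0,0,0],[0,0,0]], "twist": [[0,0.048,0],[0,0.048,0],[0,0.048,0],[0,0,0],[0,0,0],[0,0,0],[0,0,0],[0,0,0],[0,0,0],[0,0,0],[0,0,0],[0,0,0],[0,0,0],[0,0,0],[0,0,0],[0,0,0]], "force": 40}}

```text
clock: 21.6
position: [0.5892, -0.2067, 0.0824]
tool_rot: [3.142, -0.245, -0.0]
force: [-0.2, -0.4, 5.6]
grip_width: 0.0149
finger_force: 39.4
```

Request:
{"name": "apply_moves", "arguments": {"claw": [0,0,0,0,0,0,0,0,0,0,0], "xyz": [[0,0,-0.01],[0,0,-0.015],[0,0,-0.02],[0,0,-0.025],[0,0,-0.025],[0,0,-0.025],[0,0,-0.01],[0,0,0],[0,0,0],[0,0,0],[0,0,0]], "twist": [[0,0,0],[0,0,0],[0,0,0],[0,0,0],[0,0,0],[0,-0.12,0],[0,-0.125,0],[0,0,0],[0,0,0],[0,0,0],[0,0,0]]}}

```text
clock: 22.7
position: [0.5582, -0.2068, 0.2073]
tool_rot: [-3.141, -0.004, -0.001]
force: [-0.1, 0.1, -0.8]
grip_width: 0.0143
finger_force: 39.1
```

```bash
python3 - <<'E'
from fit import *
s=bot.observe();print(s["position"],s["tool_rot"],s["grip_width"])
w=bot.grab_frame("wrist");np.savez("w8.npz",**w);w3=dict(np.load("w3.npz"))
for f in(w3,w):
    V=np.array(f["view"]);
    im=f["img"];m=cv2.cvtColor(im,cv2.COLOR_RGB2HSV)
    r=(((m[...,0]<7)|(m[...,0]>172))&(m[...,1]>130)&(m[...,2]>40));r[:210]=0;r[290:]=0;r[:,:200]=0;r[:,310:]=0
    ys,xs=np.nonzero(r);print("red",xs.min(),xs.max(),ys.min(),ys.max(),[(y,xs[ys==y].mean().round(1),(ys==y).sum()) for y in range(ys.min(),ys.max(),6)])
    for y in range(190,226,3): print(y,im[y,242:268].astype(int).mean(1).round(0).astype(int).tolist())
for c in("scene","side"):
    f=bot.grab_frame(c);mm=red(f,s["position"]);print(c,len(mm),mm.mean(0),proj(f,s["position"]))
print([(c,[(np.round(r["position"],3),round(r["score"],2)) for r in bot.find_in(c,"tall_beaker")[:1]]) for c in("scene","side","wrist")])
E
```

```text
[ 0.55820141 -0.20682067  0.20732526] [-3.14133061e+00 -4.09246839e-03 -8.15451567e-04] 0.014322219246222458
red 237 269 220 281 [(220, np.float64(253.5), np.int64(8)), (226, np.float64(253.5), np.int64(22)), (232, np.float64(253.5), np.int64(26)), (238, np.float64(253.5), np.int64(28)), (244, np.float64(253.0), np.int64(29)), (250, np.float64(253.0), np.int64(31)), (256, np.float64(253.0), np.int64(31)), (262, np.float64(253.0), np.int64(33)), (268, np.float64(253.0), np.int64(33)), (274, np.float64(253.0), np.int64(27)), (280, np.float64(253.0), np.int64(13))]
190 [152, 180, 186, 184, 185, 186, 187, 183, 185, 186, 186, 186, 186, 186, 187, 186, 187, 187, 188, 185, 186, 184, 185, 185, 185, 186]
193 [178, 183, 188, 185, 185, 186, 185, 185, 185, 187, 185, 186, 185, 185, 185, 186, 186, 187, 185, 185, 185, 185, 185, 185, 186, 184]
196 [185, 186, 185, 186, 186, 185, 185, 186, 183, 174, 160, 151, 149, 155, 164, 177, 184, 187, 185, 186, 186, 187, 185, 185, 185, 186]
199 [187, 186, 186, 186, 186, 183, 164, 124, 86, 60, 48, 40, 41, 42, 47, 68, 109, 150, 179, 184, 188, 185, 186, 187, 185, 187]
[... 2337 characters left out ...]
 51, 46, 38, 32, 27, 29, 29, 25, 23, 27, 26, 28, 36, 43, 48, 52, 55, 56, 59, 59, 59, 57]
217 [54, 45, 34, 32, 21, 22, 26, 20, 27, 27, 22, 29, 22, 28, 26, 24, 25, 28, 29, 32, 35, 41, 47, 55, 55, 57]
220 [40, 33, 20, 23, 29, 28, 27, 26, 26, 29, 25, 26, 25, 34, 31, 31, 28, 32, 19, 23, 20, 22, 30, 38, 49, 54]
223 [30, 21, 19, 27, 19, 35, 20, 29, 28, 24, 24, 27, 20, 25, 22, 24, 19, 23, 24, 29, 21, 24, 26, 26, 28, 22]
scene 14 [301.71428571 109.5       ] [302.93081612 103.43943905]
side 32 [216.125    36.53125] [278.72183562 113.05992035]
[('scene', [(array([ 0.603, -0.2  ,  0.048]), 0.67)]), ('side', [(array([ 0.6  , -0.188,  0.049]), 0.87)]), ('wrist', [(array([ 0.607, -0.208,  0.033]), 0.55)])]
```

```bash
python3 - <<'E'
from h import *
from scipy.optimize import least_squares as LS
w=dict(np.load("w8.npz"));s=bot.observe();T=R.from_euler("xyz",s["tool_rot"]);p=np.array(s["position"])
def rows(d,th,dx):
    # pin in tool frame: axis in xz plane, origin at TCP + d along z at x=dx about grasp point
    a=np.array([np.sin(th),0,np.cos(th)]);g=np.array([dx,0,-.019]);o=g+a*(d+.019)
    X=np.array([np.cos(th),0,-np.sin(th)])
    pts=[o+a*.058+.003*X,o+a*.0+.012*X,o-.004*a+.008*X,o-.05*a+0*X]
    return np.array([proj(w,p+T.apply(q))[1] for q in pts])
r0=rows(.0166,0,0);print(r0)
obs=r0+np.array([-6.8,-6.3,-6.7,-8])
o=LS(lambda v:rows(v[0],v[1],v[2])-obs,[.016,0,0],x_scale=[.01,.1,.01]);print(o.x,o.fun)
for d in(.0106,.0116,.0126):
    o=LS(lambda v:rows(d,v[0],v[1])-obs,[0,0],x_scale=[.1,.01]);print(d,o.x,o.fun)
o=LS(lambda v:rows(v[0],v[1],0)-obs,[.016,0],x_scale=[.01,.1]);print(o.x,o.fun)
E
```

```text
[195.98991834 208.14517823 216.690004   270.15504794]
[0.02194453 0.03217034 0.00120036] [-0.00911693 -0.0938496   0.11661008 -0.01318602]
0.0106 [-0.00510518  0.00678085] [ 1.16868954 -1.34016441 -0.69486671  0.89771107]
0.0116 [-0.00177524  0.00632111] [ 1.0554594  -1.2242689  -0.61907046  0.8160248 ]
0.0126 [0.00154587 0.00585503] [ 0.94416976 -1.10958297 -0.54413089  0.73457669]
[0.02415739 0.03961548] [-0.22377901  0.14701386  0.27897977 -0.1423036 ]
```

The pin's in-hand pose solved cleanly: origin 22 mm below the TCP, tilt 0.032 rad, offset 1.2 mm. I'll carry it above the eye with those corrections.

```bash
python3 - <<'E'
from h import *
P=np.pi
plan([([.48,-.08,.23],[P,.032,-.01]),([.468,.0,.22],[P,.032,-.02]),([.4695,.1259,.17],[P,.032,-.03])],step=.035)
E
```

```text
12 end [0.4695 0.1259 0.17  ] [-3.141  0.032 -0.03 ]
xyz [[-0.0158, -0.0253, -0.0046], [-0.0158, -0.0253, -0.0044], [-0.0159, -0.0253, -0.0043], [-0.016, -0.0252, -0.0042], [-0.0161, -0.0252, -0.0042], [-0.0042, -0.0266, 0.0035], [-0.0042, -0.0266, 0.0035], [-0.0044, -0.0266, 0.0035], [0.0001, -0.0315, 0.0125], [0.0001, -0.0315, 0.0125], [0.0, -0.0315, 0.0125], [-0.0001, -0.0314, 0.0124]]
tw [[-0.0, -0.007, 0.002], [-0.0, -0.007, 0.002], [-0.0, -0.007, 0.002], [-0.0, -0.007, 0.002], [-0.0, -0.008, 0.002], [0.0, 0.0, 0.003], [0.0, 0.0, 0.003], [0.0, 0.0, 0.004], [0.0, 0.0, 0.002], [0.0, 0.0, 0.003], [0.0, 0.0, 0.002], [0.001, 0.0, 0.003]]
```

Request:
{"name": "apply_moves", "arguments": {"claw": [0,0,0,0,0,0,0,0,0,0,0,0,0,0,0], "xyz": [[-0.0158,-0.0253,-0.0046],[-0.0158,-0.0253,-0.0044],[-0.0159,-0.0253,-0.0043],[-0.016,-0.0252,-0.0042],[-0.0161,-0.0252,-0.0042],[-0.0042,-0.0266,0.0035],[-0.0042,-0.0266,0.0035],[-0.0044,-0.0266,0.0035],[0,-0.0315,0.0125],[0,-0.0315,0.0125],[0,-0.0315,0.0125],[0,-0.0314,0.0124],[0,0,0],[0,0,0],[0,0,0]], "twist": [[0,-0.007,0.002],[0,-0.007,0.002],[0,-0.007,0.002],[0,-0.007,0.002],[0,-0.008,0.002],[0,0,0.003],[0,0,0.003],[0,0,0.004],[0,0,0.002],[0,0,0.003],[0,0,0.002],[0,0,0.003],[0,0,0],[0,0,0],[0,0,0]]}}

```text
clock: 24.5
position: [0.4696, 0.1251, 0.1703]
tool_rot: [3.141, 0.032, -0.031]
force: [0.1, 1.0, 0.3]
grip_width: 0.0144
finger_force: 39.2
```

```bash
python3 - <<'E'
from h import *
for i in range(3):
    bot.grab_frame("wrist");s=bot.observe();print(s["position"].round(4),s["tool_rot"].round(4))
plan([([.4695,.1259,.165],[np.pi,.032,-.03])])
E
```

```text
[0.4697 0.125  0.1704] [ 3.1407  0.0318 -0.0315]
[0.4697 0.125  0.1704] [ 3.1409  0.0317 -0.0317]
[0.4697 0.1251 0.1704] [ 3.1409  0.0317 -0.0316]
1 end [0.4695 0.1259 0.165 ] [-3.141  0.032 -0.03 ]
xyz [[-0.0001, -0.0008, 0.0054]]
tw [[0.001, -0.0, -0.002]]
```

Request:
{"name": "apply_moves", "arguments": {"claw": [0,0,0,0,0,0,0], "xyz": [[0,-0.0008,0.0054],[0.0003,0,0.008],[0.0003,0,0.008],[0.0003,0,0.008],[0.0002,0,0.006],[0.0002,0,0.005],[0,0,0]], "twist": [[0,0,0],[0,0,0],[0,0,0],[0,0,0],[0,0,0],[0,0,0],[0,0,0]]}}

```text
clock: 25.35
position: [0.4692, 0.1267, 0.129]
tool_rot: [3.141, 0.033, -0.03]
force: [0.5, -0.0, 0.4]
grip_width: 0.0147
finger_force: 39.2
```

Request:
{"name": "apply_moves", "arguments": {"claw": [0,0,0,0,0,0], "xyz": [[0.0003,0.0004,0.009],[0.0003,0.0003,0.009],[0.0003,0,0.009],[0.0002,0,0.005],[0.0001,0,0.003],[0,0,0]], "twist": [[0,0,0],[0,0,0],[0,0,0],[0,0,0],[0,0,0],[0,0,0]]}}

```text
clock: 25.95
position: [0.4694, 0.126, 0.0943]
tool_rot: [3.141, 0.033, -0.03]
force: [0.6, 0.6, 0.1]
grip_width: 0.0149
finger_force: 39.2
```

Request:
{"name": "apply_moves", "arguments": {"claw": [0,0,0,0], "xyz": [[0,0,0.001],[0,0,0.001],[0,0,0.001],[0,0,0]], "twist": [[0,0,0],[0,0,0],[0,0,0],[0,0,0]]}}

```text
clock: 26.35
position: [0.4703, 0.1261, 0.0932]
tool_rot: [3.141, 0.03, -0.03]
force: [-4.3, -2.4, 31.6]
grip_width: 0.0146
finger_force: 42.7
```

Firm contact at the expected height. I'll ease off, open and withdraw.

Request:
{"name": "apply_moves", "arguments": {"claw": [0,0.02,0.03,0.045,0.045,0.045,0.045,0.045,0.045,0.045,0.045,0.045,0.045], "xyz": [[0,0,-0.0015],[0,0,0],[0,0,0],[0,0,0],[0,0,0],[0,0,-0.015],[0,0,-0.025],[0,0,-0.03],[-0.02,0,-0.035],[-0.03,0,-0.035],[-0.02,0,-0.02],[0,0,0],[0,0,0]], "twist": [[0,0,0],[0,0,0],[0,0,0],[0,0,0],[0,0,0],[0,0,0],[0,0,0],[0,0,0],[0,0,0],[0,0,0],[0,0,0],[0,0,0],[0,0,0]]}}

```text
clock: 27.65
position: [0.405, 0.128, 0.2556]
tool_rot: [3.141, 0.031, -0.03]
force: [0.6, 0.3, -0.5]
grip_width: 0.045
finger_force: 0.0
```

```bash
python3 - <<'E'
from fit import *
w=bot.grab_frame("wrist");S=bot.grab_frame("scene");D=bot.grab_frame("side")
w2=dict(np.load("w2.npz"))
p0=(.471,.1255,.07,0,0)
for f in(w,S,D,w2):
    m=red(f,[.471,.1255,.1]);print(m.min(0),m.max(0),len(m),proj(f,[.471,.1255,.097]).round(1))
fit([w,D],p0);fit([w,S,D],p0);fit([w,S],p0)
for q in("hasp_end","pin_grip","tall_beaker","trunk_lid","blue_tumbler","terracotta_cup"):
  for c in("scene","side","wrist"): print(q,c,[(np.round(r["position"],3),round(r["score"],2)) for r in bot.find_in(c,q)[:5] if r["score"]>.4])
E
```

```text
[246. 105.] [260. 119.] 177 [254.6 111.8]
[239. 214.] [245. 231.] 108 [242.5 222. ]
[270. 222.] [275. 241.] 75 [273.  231.2]
[247. 103.] [261. 116.] 159 [254.1 110.6]
origin [0.4711 0.1252 0.0677] axis [0.012 0.034 0.999] lean deg 2.1 tip [0.4704 0.1232 0.0098] grip [0.4714 0.1261 0.0947] rms 1.0 [177, 75]
origin [0.4718 0.1253 0.0677] axis [-0.003  0.03   1.   ] lean deg 1.7 tip [0.472  0.1235 0.0097] grip [0.4717 0.1261 0.0946] rms 0.91 [177, 108, 75]
origin [0.4722 0.1257 0.0673] axis [-0.013  0.023  1.   ] lean deg 1.5 tip [0.473  0.1243 0.0093] grip [0.4719 0.1263 0.0943] rms 0.64 [177, 108]
hasp_end scene [(array([0.494, 0.131, 0.098]), 0.59)]
hasp_end side [(array([0.494, 0.126, 0.085]), 0.68)]
hasp_end wrist [(array([0.487, 0.126, 0.128]), 0.57)]
pin_grip scene [(array([0.464, 0.166, 0.017]), 0.7), (array([0.469, 0.129, 0.085]), 0.6), (array([0.466, 0.042, 0.024]), 0.59), (array([ 0.396, -0.016,  0.012]), 0.55), (array([0.535, 0.153, 0.126]), 0.47)]
pin_grip side [(array([0.471, 0.129, 0.085]), 0.68), (array([0.462, 0.169, 0.015]), 0.59), (array([0.453, 0.042, 0.018]), 0.52),
[... 223 characters left out ...]
462, 0.164, 0.015]), 0.75)]
tall_beaker scene [(array([ 0.589, -0.201,  0.039]), 0.65)]
tall_beaker side [(array([ 0.601, -0.185,  0.048]), 0.57)]
tall_beaker wrist [(array([0.469, 0.129, 0.12 ]), 0.55)]
trunk_lid scene [(array([0.551, 0.143, 0.126]), 0.74), (array([ 0.588, -0.203,  0.04 ]), 0.74)]
trunk_lid side [(array([0.556, 0.153, 0.125]), 0.67)]
trunk_lid wrist [(array([0.531, 0.128, 0.124]), 0.75)]
blue_tumbler scene [(array([ 0.55 , -0.294,  0.044]), 0.78)]
blue_tumbler side [(array([ 0.55 , -0.278,  0.04 ]), 0.81)]
blue_tumbler wrist []
terracotta_cup scene [(array([ 0.458, -0.21 ,  0.03 ]), 0.47)]
terracotta_cup side []
terracotta_cup wrist [(array([ 0.46 , -0.192,  0.027]), 0.61)]
```

The pin is back upright in the eye at its original height, the hasp is closed, the lid is shut and the pots haven't moved.

```bash
python3 -c "
from workcell import bot
print(bot.job_done())"
```

```text
the job is handed in; nothing more can be done
None
```

The job is handed in after about 28 s of the 72 s: the pin stood in the beaker, the hasp is down over the staple, and the pin is back in the eye with its collar seated. My last camera measurements show the trunk shut and the pots in place; the four look-alike pins, upright at the start, tipped over early on untouched by the gripper, and none left the worktop.

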